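# Level the hinge cabinet and hold the spirit level down

## Robot

A 6-joint arm with a two-finger parallel gripper is mounted at the origin on the work surface. World frame = base frame: x ahead of the robot, y to its left, z up, the work surface at z = 0. Lengths are in m, angles in rad, forces in N, time in s.
With the tool pointing down it reaches from about 0.25 to 0.775 m from the base axis. Payload 4 kg.
Tool frame: the origin (TCP) lies at the centre of the arm's flange, where the gripper is bolted on; the fingertips stand 173 mm ahead of it and the grasp point (between the pads) lies 155 mm ahead of it; z points along the fingers, y is the direction in which the jaws open and shut (so a half turn about z gives the same grasp; the last joint's range is limited). The gripper opens to 85 mm and grips with 20 to 120 N. Pads are 22 mm wide; open, the fingers measure 114 mm over their backs; the gripper's body (76 mm by 85 mm) begins 54 mm behind the grasp point. The pads swing forward as they close: fully open they stand 13 mm farther back than shut.
Start: joints at [1.246, 0.087, 1.371, -0, 1.684, -0.103], TCP at [0.121, 0.537, 0.405] pointing down, gripper open.
Joint ranges: [-3.1, 3.1], [-0.76, 2.03], [0.27, 2.55], [-1.08, 4.22], [0.17, 2.65], [-2.57, 2.57]. Speed limits (rad/s): [2.79, 2.79, 3.14, 3.14, 3.14, 3.14].

## Interface

Orientations are given as [roll, pitch, yaw] about the fixed x, y, z axes, in that order (R = Rz(yaw) Ry(pitch) Rx(roll)).
In Python, from cell import sensors, eyes, ticket gives the robot as it stands. The module is installed in compiled form; this text tells all that it offers.
- The arm moves only by the tool jog_arm, never from a script. Its argument "deltas" is a list of rows, each a list of 3 entries, a list of its own where there are three numbers: the opening, from -1 (shut) to 1 (fully open), then the shift along the tool's x, y, z in mm, then the turn, a rotation vector about the tool's x, y, z in rad. In form: [[grip, [tx, ty, tz], [ax, ay, az]], ...]. A call has 1 to 20 rows; each row shifts and turns the pose as measured when the row begins, along the tool's axes as they then stand; what a row does not reach is not made up. A row lasts 1/10 s, in which the tool goes at most 50 mm and 8.59 degrees, less where a joint would pass 70% of its speed; a pose out of reach is approached as far as the arm can. A call with a gripper value outside its range is refused whole. The fingers move at their own pace and stop on an object; "force" is the grip in N (left out, the last holds). Time passes only in rows, so rows that do not move let the fingers close. It gives the time, the measured TCP pose, the force and the opening at its end, in the units of the state.
- sensors.observe(): the state, without advancing time (a new reading comes with each control period).
- eyes.snapshot(name): name is "scene" or "top"; returns a dict with "color" (420x560x3 uint8, red, green, blue), "depth" (420x560 float32, m along the optical axis (not along the pixel's ray), 0 where there is no reading), "fov_y" (degrees; the focal length in pixels is half the picture's height over the tangent of half this angle, whatever the lens; pixels are square), "cx", "cy" (the principal point, pixels), "eye" and "rotation" of the camera in the world. Camera axes: x right, y up, looking along -z (the intrinsics and any distortion apply to the point x, -y, -z); pixel columns grow to the right and rows downward; lengths in m; the calibration is good to about 2 mm. A picture is of the moment at which its call begins.
- ticket.job_done(): hands the job in, once; it reports no verdict.
The state is a dict: "time_s": time; "qpos": joint angles; "qd": joint speeds; "joint_efforts": joint torques, N m; "ee_pos": TCP position; "tool_rot": TCP orientation; "force": force on the tool from outside, world axes, zero at the start; "torque": the same for the moment, N m; "gripper_width": finger opening in m.
Only numpy, scipy, OpenCV 4.12 (cv2) and the standard library are available. Lean on these libraries where they do the work, as an engineer would, in place of code of your own. Each camera call takes 0.05 s, during which the arm holds its last target.

## Task

First push the loaded drawer of the little plywood hinge cabinet fully shut, then turn the wing knob of its levelling foot until the bubble of the spirit level on top stands between the two lines. Then press the level down on the cabinet top, without forcing it, and finish while still pressing, bubble between the lines, so that I can tighten the lock nut. Leave the level lying straight across the top, and do not disturb the parts bin, the carton and the spanner on the bench.

Things in the scene. Friction and masses are not known exactly. Their poses are not given: they have to be found in the camera images.
- drawer (a joint): how far the drawer stands open, m; 0 is fully shut, it starts 45 to 80 mm open. It slides along the cabinet's x axis (shutting it is a push towards the cabinet's +x) with about 2 N of friction and stays where it is left
- drawer_front (a point): middle of the drawer front's outer face, 52 mm above the bench; x points into the cabinet (the way to push), y along the front. The front board is 294 mm wide, 12 mm thick, from 22 to 104 mm above the bench; a cut-out 90 mm wide and 28 mm deep in the middle of its upper edge leaves the middle solid up to 76 mm. No handle; the drawer is full of hinges
- carcass: plywood cabinet 300 mm wide (y), 200 mm deep (x), flat top 108 mm above the bench, fixed in place; it tilts about the line through its two fixed feet on the left (+y), the right side rests on the screw foot and starts too low. Origin: on that line at bench height, 130 mm left (+y) of the cabinet's middle; x points away from the robot, y left, z up
- top_mid (a point): middle of the cabinet's top face, 108 mm above the bench; axes as the cabinet's
- wing (a point): centre of the black wing knob on the upright screw of the levelling foot, 55 mm out from the cabinet's right side, 135 mm above the bench. The wing is an upright bar 56 mm long (this point's x), 12 mm thick (its y, the way to grip it), 38 mm high (116 to 154 mm above the bench), with a 28 mm thick hub below it. The screw turns about the vertical
- screw (a point): on the same screw's axis, 67 mm above the bench, at the top of the steel lock nut under the knob. Turning the knob clockwise seen from above raises the cabinet's right side, 4 mm a turn: the bubble moves right (-y) by about 5.7 mm per radian. It needs 1.4 to 2.7 rad clockwise in all, turns stiffly (0.06 N m), stays where left, and has room to spare either way
- level: spirit level, aluminium box bar 280 mm long (y), 24 mm wide (x), 48 mm high, 0.36 kg, standing loose across the cabinet's top near the middle, its y along the cabinet's y within 3 degrees. Origin: centre of its underside, y to the left. Beyond 38 mm from the middle either way its upper side is solid and flat and may be pressed; between is the vial's window
- vial (a point): middle of the level's upper side, 48 mm above its underside, over the middle of the vial; the two black lines are 11.6 mm to either side of it along y, the green vial is 72 mm long and 15 mm thick. Axes as the level's
- bubble (a joint): offset of the bubble's middle from the vial's middle along the level's y, m; 0 is centred, positive is to the left (+y). The bubble is pale, 18 mm long, 9 mm thick, runs up to 24 mm either way, floats to the higher end and takes about 2 s to come to rest after the tilt has changed or the level has been touched
- parts_bin: clear plastic bin of hinges standing on the bench at the left, 170 x 115 x 75 mm, origin at the centre of its underside; leave alone
- carton: closed cardboard carton on the bench at the right, far side, 110 x 75 x 55 mm, origin at the centre of its underside; leave alone
- spanner: steel spanner lying on the bench at the right, near side, origin at the centre of its underside; leave alone

How it is judged:
By the outcome, as a careful person would: the job done as asked, in the order asked, and still so for the second after the job is handed in, while the arm keeps its last pose, push and grip.
It also fails if it takes over 67 s, if anything falls off the work surface, if the arm or the gripper's body presses on something with over 40 N, if the wrist force passes 120 N, or if a joint passes its speed limit or range.

## Working session

There is one attempt and no reset: what is moved stays moved. The work goes in short steps, Python scripts to look and compute and a tool call to move; the robot and the scene stay as the last step left them, time stands still between calls to the robot, and variables do not carry over. Pictures are saved under pics/ and viewed, and the job is handed in when it is done.

Besides the shell and the picture viewer there is one more tool, called after "Emit:" as name(argument=value, ...), one argument or row to a line, values as JSON. jog_arm: Moves the arm, as the interface text tells. Its arguments: {"type":"object","properties":{"deltas":{"type":"array"},"force":{"type":"number"}},"required":["deltas"]}

```bash
mkdir -p pics; cat > h.py <<'E'
import numpy as np, cv2
from cell import sensors, eyes, ticket
def snap(n,f):
    s=eyes.snapshot(n); cv2.imwrite('pics/%s.png'%f,s['color'][:,:,::-1]); np.savez('/tmp/%s.npz'%f,**{k:v for k,v in s.items()}); return s
def ray(s,u,v):
    f=s['color'].shape[0]/2/np.tan(np.radians(float(s['fov_y']))/2)
    return np.array([(u-s['cx'])/f,-(v-s['cy'])/f,-1.0])
def at_depth(s,u,v):
    d=s['depth'][int(round(v)),int(round(u))]; return s['eye']+s['rotation']@(ray(s,u,v)*d)
def at_z(s,u,v,z):
    r=s['rotation']@ray(s,u,v); return s['eye']+r*(z-s['eye'][2])/r[2]
def load(f): return dict(np.load('/tmp/%s.npz'%f,allow_pickle=True))
E
python3 - <<'E'
from h import *
print(sensors.observe())
for n in('scene','top'):
    s=snap(n,n+'0'); print({k:v for k,v in s.items() if k not in('color','depth')})
E
```

```text
{'time_s': 0.0, 'qpos': array([ 1.24588719e+00,  8.79532548e-02,  1.37234338e+00, -2.41666127e-05,
        1.68358974e+00, -1.03107769e-01]), 'qd': array([ 0.00054556, -0.00279506,  0.00208438, -0.00087341,  0.00079721,
        0.00120308]), 'joint_efforts': array([ 2.76783212e-04, -3.51861763e+01, -3.13269746e+01, -9.32423973e-05,
        1.08545611e-02,  9.44142258e-07]), 'ee_pos': array([0.1209634 , 0.53639962, 0.40349442]), 'tool_rot': array([-3.13930863e+00, -2.12190579e-04,  2.91978835e+00]), 'force': array([ 0.30367332,  0.85113078, -0.24433468]), 'torque': array([-0.03363231, -0.01336293, -0.00547265]), 'gripper_width': 0.08549114957915174}
{'fov_y': 48.919584507780854, 'cx': 278.07262086871845, 'cy': 209.74638290072872, 'eye': array([1.19862781, 0.19462604, 0.99087327]), 'rotation': array([ 0.68018665, -0.00919716,  1.87777198])}
{'fov_y': 42.00424932311522, 'cx': 282.63963652355983, 'cy': 213.07128718829196, 'eye': array([ 0.39103102, -0.01180946,  1.82834268]), 'rotation': array([ 0.07004667,  0.00210825, -1.54376928])}
```

```bash
cat >> h.py <<'E'
from scipy.spatial.transform import Rotation as Ro
_snap=snap
def fix(s):
    if np.size(s['rotation'])==3: s['rotation']=Ro.from_euler('xyz',s['rotation']).as_matrix()
    return s
def snap(n,f): return fix(_snap(n,f))
_load=load
def load(f): return fix(_load(f))
def big(f,x0,y0,x1,y1,k,out):
    im=cv2.imread('pics/%s.png'%f)[y0:y1,x0:x1]; cv2.imwrite('pics/%s.png'%out,cv2.resize(im,None,fx=k,fy=k,interpolation=cv2.INTER_CUBIC))
E
python3 - <<'E'
from h import *
s=load('top0');print(list(s.keys()))
for u,v in[(100,100),(20,20),(540,400),(280,210)]: print(at_depth(s,u,v))
E
```

```text
['color', 'depth', 'fov_y', 'cx', 'cy', 'eye', 'rotation']
[ 0.88889578  0.62830412 -0.00337536]
[ 1.33233646  1.12406722 -0.40886319]
[-0.20024734 -1.1008891  -0.51356193]
[0.52481504 0.00410791 0.05851436]
```

View pics/scene0.png

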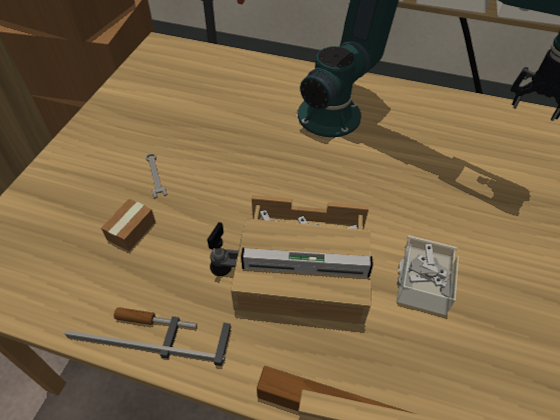

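View pics/top0.png

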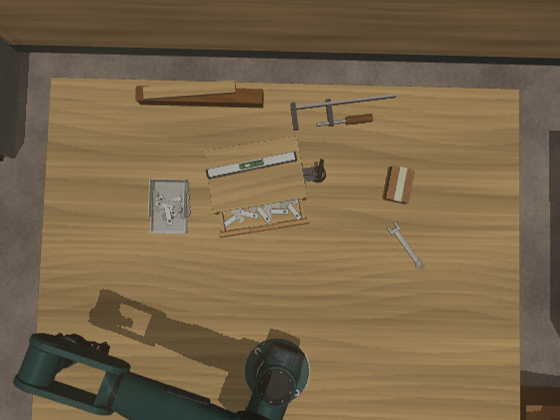

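```bash
python3 - <<'E'
from h import *
s=load('scene0')
for u,v in[(100,300),(60,200),(200,120),(450,130),(500,240),(300,160),(300,350),(200,300)]: print(u,v,at_depth(s,u,v).round(4))
big('scene0',195,185,395,335,4,'s0b'); big('top0',190,130,340,245,5,'t0b')
E
```

```text
100 300 [ 0.8265 -0.3559  0.0034]
60 200 [ 0.5894 -0.6251  0.0044]
200 120 [ 0.1553 -0.3932  0.0041]
450 130 [-0.0522  0.3881  0.0024]
500 240 [3.487e-01 5.484e-01 2.000e-04]
300 160 [ 0.2275 -0.0341  0.0009]
300 350 [ 0.7975  0.1281 -0.0012]
200 300 [ 7.522e-01 -1.324e-01 -7.000e-04]
```

View pics/s0b.png

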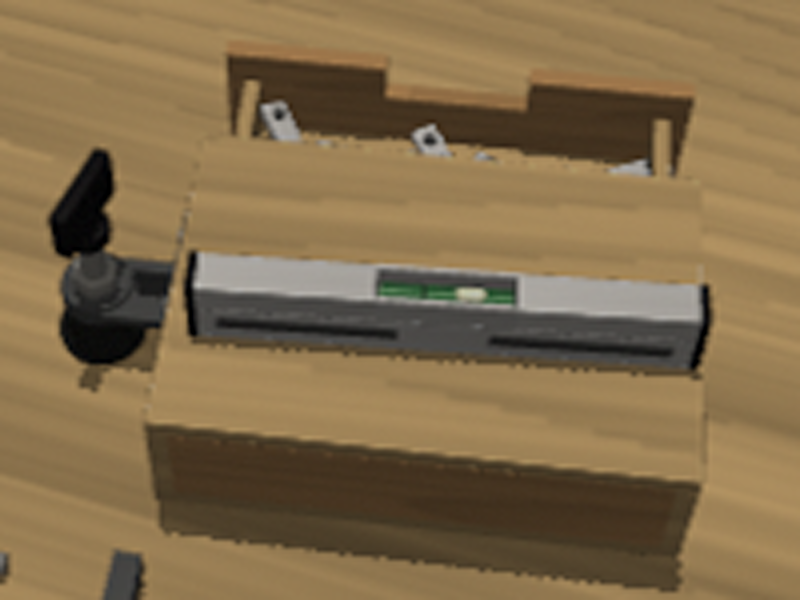

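View pics/t0b.png

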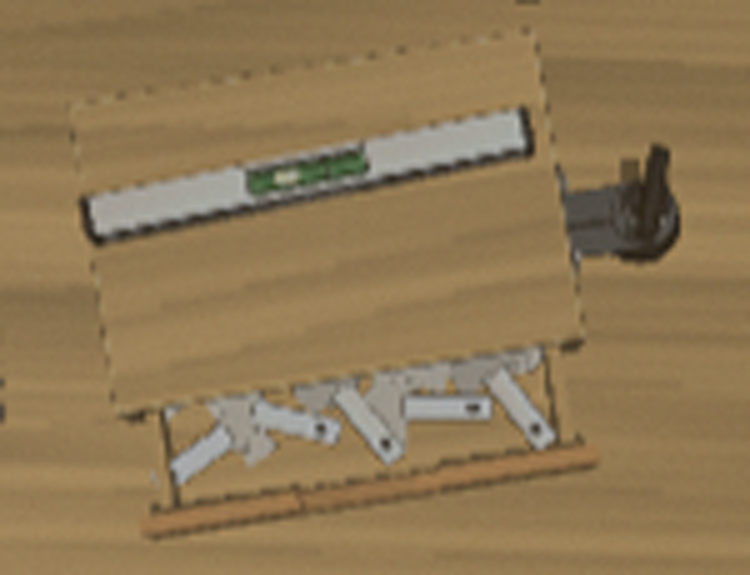

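```bash
python3 - <<'E'
from h import *
s=load('top0'); c=load('scene0')
T=lambda a,b,z: at_z(s,190+(a+.5)/5-.5,130+(b+.5)/5-.5,z)
S=lambda a,b,z: at_z(c,195+(a+.5)/4-.5,185+(b+.5)/4-.5,z)
P=[T(70,105,.108),T(537,32,.104),T(582,342,.104),T(115,415,.108)]
Q=[S(705,485,.108),S(147,425,.104),S(203,137,.104),S(700,180,.108)]
def ang(v): return np.degrees(np.arctan2(v[1],v[0]))
for K in(P,Q):
    print(np.round(K,4)[:,:2].tolist(), 'mid',np.mean(K,0)[:2].round(4), [round(float(np.linalg.norm(K[i]-K[(i+1)%4])),4) for i in range(4)])
    print('x dir', ang(K[0]-K[3]),ang(K[1]-K[2]),'ydir-90',ang(K[0]-K[1])-90,ang(K[3]-K[2])-90)
print('front top',T(152,538,.102),T(598,463,.102))
print('front top S',S(228,45,.102),S(693,98,.104), 'inner?')
print('level top corners', [x[:2].round(4) for x in (T(82,200,.155),T(525,110,.155),T(533,150,.155),T(95,243,.155))])
print('level S', [x[:2].round(4) for x in (S(192,253,.155),S(708,285,.155),S(190,305,.155),S(703,318,.155))])
print('wing top', T(635,232,.153),T(659,146,.153))
print('wing S', S(100,152,.154),S(60,215,.154), S(110,185,.154))
# depth cloud of wing from both
for n,im in(('top',s),('scene',c)):
    pts=[]
    vs,us=np.mgrid[0:420,0:560]
    f=210/np.tan(np.radians(float(im['fov_y']))/2)
    d=im['depth']; X=np.stack([(us-im['cx'])/f*d,-(vs-im['cy'])/f*d,-d],-1)@im['rotation'].T+im['eye']
    m=(d>0)&(X[...,2]>.12)&(X[...,2]<.17)&(X[...,1]<-.06)&(X[...,1]>-.25)&(X[...,0]>.35)&(X[...,0]<.75)
    for p,col in zip(X[m],im['color'][m]):
        if col.max()<60: pts.append(p)
    pts=np.array(pts); print(n,len(pts),pts.min(0) if len(pts) else '',pts.max(0) if len(pts) else '',pts.mean(0) if len(pts) else '')
    if len(pts)>4:
        q=pts[:,:2]-pts[:,:2].mean(0); w,V=np.linalg.eigh(q.T@q/len(q)); print(np.sqrt(w),np.degrees(np.arctan2(*V[::-1,1])))
E
```

```text
[[0.7039, 0.2516], [0.7596, -0.0441], [0.5617, -0.0775], [0.5071, 0.2159]] mid [0.6331 0.0865] [0.3009, 0.2007, 0.2985, 0.1999]
x dir 10.291919883378863 9.603534024238806 ydir-90 10.672138014188079 10.525921689463559
[[0.7034, 0.2515], [0.7584, -0.0422], [0.564, -0.0814], [0.5059, 0.2124]] mid [0.6329 0.0851] [0.2989, 0.1983, 0.2995, 0.2013]
x dir 11.214368318682618 11.374813488334189 ydir-90 10.604873928899039 11.182867317117157
front top [0.43042138 0.1905806  0.102     ] [ 0.48536246 -0.08957245  0.102     ]
front top S [ 0.48827867 -0.09235437  0.102     ] [0.4414656  0.19675569 0.104     ] inner?
level top corners [array([0.6363, 0.2348]), array([ 0.6997, -0.0369]), array([ 0.6749, -0.0425]), array([0.6098, 0.2259])]
level S [array([ 0.6776, -0.0436]), array([0.6113, 0.2285]), array([ 0.7093, -0.033 ]), array([0.6329, 0.2297])]
wing top [ 0.62583967 -0.10671887  0.153     ] [ 0.67977918 -0.12033534  0.153     ]
wing S [ 0.62803229 -0.11779004  0.154     ] [ 0.67565244 -0.12225215  0.154     ] [ 0.6479405  -0.10365525  0.154     ]
top 65 [ 0.62332609 -0.12810204  0.12128398] [ 0.67583196 -0.10900808  0.16495034] [ 0.64910184 -0.11724758  0.14881405]
[0.00393762 0.01559377] 172.21652239452268
scene 231 [ 0.62848483 -0.12932761  0.12035945] [ 0.68031059 -0.10827998  0.15705491] [ 0.65760624 -0.11748883  0.14294877]
[0.00339769 0.01594317] 172.02226378833407
```

```bash
cat >> h.py <<'E'
def st():
    o=sensors.observe(); print('t',round(o['time_s'],2),'pos',o['ee_pos'].round(4),'rpy',o['tool_rot'].round(4),'F',o['force'].round(2),'M',o['torque'].round(3),'w',round(o['gripper_width'],4),'q6',round(o['qpos'][5],3)); return o
def to(p,rpy):
    o=st(); R=Ro.from_euler('xyz',o['tool_rot']); G=Ro.from_euler('xyz',rpy)
    rv=(R.inv()*G).as_rotvec(); d=np.array(p)-o['ee_pos']
    print('turn',rv.round(3),'shift in present axes',(R.inv().apply(d)*1000).round(1),'in goal axes',(G.inv().apply(d)*1000).round(1))
E
python3 - <<'E'
from h import *
to([.412,.0444,.33],[np.pi,0,3.328])
E
```

```text
t 0.1 pos [0.121  0.5364 0.4036] rpy [-3.1396e+00 -2.0000e-04  2.9198e+00] F [-0.1  -0.01  0.28] M [ 0.034 -0.006  0.015] w 0.0853 q6 -0.103
turn [-0.002 -0.001 -0.408] shift in present axes [-392.2 -415.8   74.4] in goal axes [-194.8 -537.4   73.6]
```

Emit:
jog_arm(
  deltas=[
    [-1,[0,0,0],[0,0,-0.136]],
    [-1,[0,0,0],[0,0,-0.136]],
    [-1,[0,0,0],[0,0,-0.136]],
    [-1,[-14,-38.5,5],[0,0,0]],
    [-1,[-14,-38.5,5],[0,0,0]],
    [-1,[-14,-38.5,5],[0,0,0]],
    [-1,[-14,-38.5,5],[0,0,0]],
    [-1,[-14,-38.5,5],[0,0,0]],
    [-1,[-14,-38.5,5],[0,0,0]],
    [-1,[-14,-38.5,5],[0,0,0]],
    [-1,[-14,-38.5,5],[0,0,0]],
    [-1,[-14,-38.5,5],[0,0,0]],
    [-1,[-14,-38.5,5],[0,0,0]],
    [-1,[-14,-38.5,5],[0,0,0]],
    [-1,[-14,-38.5,5],[0,0,0]],
    [-1,[-14,-38.5,5],[0,0,0]],
    [-1,[-14,-38.5,5],[0,0,0]],
  ],
  force=60,
)

```text
time_s: 1.8
ee_pos: [0.4287, 0.0327, 0.3246]
tool_rot: [-3.133, -0.009, -2.926]
force: [0.9, 0.9, 1.3]
gripper_width: -0.0001
```

```bash
python3 - <<'E'
from h import *
to([.412,.0444,.228],[np.pi,0,3.328])
E
```

```text
t 1.8 pos [0.4287 0.0327 0.3246] rpy [-3.133  -0.0086 -2.9264] F [0.9  0.93 1.3 ] M [0.018 0.041 0.005] w -0.0001 q6 -1.838
turn [-0.009 -0.008  0.029] shift in present axes [13.  15.9 96.6] in goal axes [14.2 14.6 96.6]
```

Emit:
jog_arm(
  deltas=[
    [-1,[13,15,0],[-0.009,-0.008,0.029]],
    [-1,[0,0,32],[0,0,0]],
    [-1,[0,0,32],[0,0,0]],
    [-1,[0,0,32],[0,0,0]],
    [-1,[0,0,0],[0,0,0]],
  ],
)

```text
time_s: 2.3
ee_pos: [0.4144, 0.038, 0.2236]
tool_rot: [-3.141, -0.003, -2.971]
force: [-0.0, 0.3, -1.0]
gripper_width: -0.0002
```

```bash
python3 - <<'E'
from h import *
to([.412,.0444,.228],[np.pi,0,3.328])
snap('scene','s1');big('s1',195,135,395,285,4,'s1b');snap('top','t1');big('t1',190,130,340,245,5,'t1b')
E
```

```text
t 2.3 pos [0.4144 0.038  0.2236] rpy [-3.1411 -0.0034 -2.9707] F [-0.04  0.33 -1.02] M [ 0.054 -0.009  0.022] w -0.0002 q6 -1.786
turn [-0.001 -0.003 -0.016] shift in present axes [ 1.3  6.7 -4.4] in goal axes [ 1.2  6.7 -4.4]
```

View pics/s1b.png

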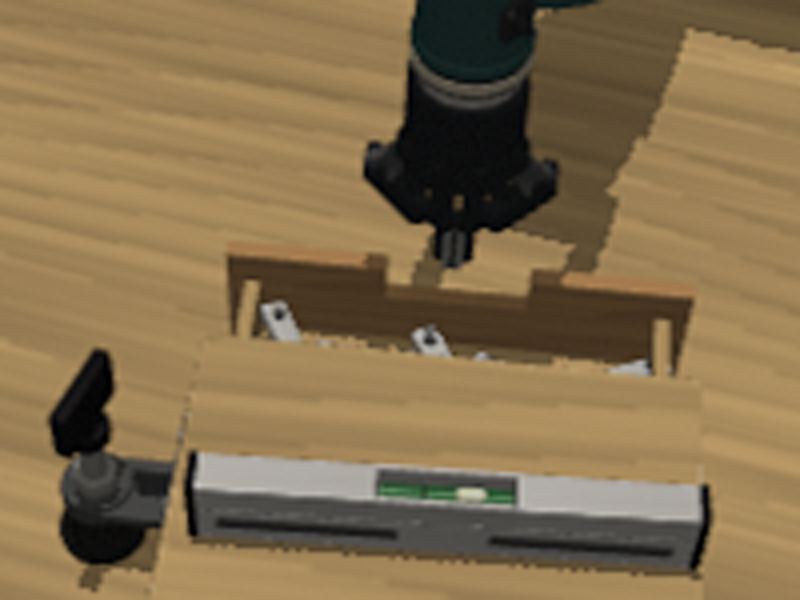

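Emit:
jog_arm(
  deltas=[
    [-1,[0,6.5,-6],[0,0,-0.015]],
    [-1,[-12,0,0],[0,0,0]],
    [-1,[-12,0,0],[0,0,0]],
    [-1,[-12,0,0],[0,0,0]],
    [-1,[-12,0,0],[0,0,0]],
    [-1,[-12,0,0],[0,0,0]],
    [-1,[-12,0,0],[0,0,0]],
    [-1,[-12,0,0],[0,0,0]],
  ],
)

```text
time_s: 3.2
ee_pos: [0.5051, 0.0624, 0.2418]
tool_rot: [-3.136, 0.009, -2.952]
force: [-2.3, -0.2, 0.7]
gripper_width: 0.0004
```

```bash
python3 - <<'E'
from h import *
to([.633-.122*.9826,.0862-.122*.1857,.230],[np.pi,0,3.328])
E
```

```text
t 3.2 pos [0.5051 0.0624 0.2418] rpy [-3.1359  0.0088 -2.9523] F [-2.28 -0.22  0.74] M [-0.2    0.526  0.041] w 0.0004 q6 -1.746
turn [-0.006  0.009  0.003] shift in present axes [-8.  -0.3 11.8] in goal axes [-8.1 -0.4 11.8]
```

Emit:
jog_arm(
  deltas=[
    [-1,[2,0,8],[-0.006,0.009,0.003]],
    [-1,[0,0,5],[0,0,0]],
    [-1,[-5,0,1],[0,0,0]],
    [-1,[-5,0,1],[0,0,0]],
  ],
)

```text
time_s: 3.6
ee_pos: [0.5138, 0.064, 0.2268]
tool_rot: [3.141, -0.008, -2.955]
force: [-22.0, -5.0, 16.7]
gripper_width: -0.0001
```

```bash
python3 - <<'E'
from h import *
to([.633-.122*.9826,.0862-.122*.1857,.230],[np.pi,0,3.328])
E
```

```text
t 3.6 pos [0.5138 0.064  0.2268] rpy [ 3.1408 -0.0078 -2.9551] F [-21.98  -4.97  16.67] M [-0.686  3.398  0.025] w -0.0001 q6 -1.743
turn [ 0.001 -0.008  0.   ] shift in present axes [ 0.8 -0.3 -3.2] in goal axes [ 0.8 -0.3 -3.2]
```

Emit:
jog_arm(
  deltas=[
    [-1,[-2,0,-2],[0,0,0]],
    [-1,[-2,0,0],[0,0,0]],
  ],
)

```text
time_s: 3.8
ee_pos: [0.5154, 0.0644, 0.2275]
tool_rot: [3.14, -0.019, -2.955]
force: [-7.6, -1.7, 6.6]
gripper_width: 0.0001
```

```bash
python3 - <<'E'
from h import *
st()
snap('scene','s2');big('s2',195,135,395,285,4,'s2b');snap('top','t2');big('t2',190,130,340,245,5,'t2b')
E
```

```text
t 3.8 pos [0.5154 0.0644 0.2275] rpy [ 3.1403 -0.019  -2.9551] F [-7.65 -1.72  6.57] M [-0.25   1.096 -0.064] w 0.0001 q6 -1.741
```

View pics/s2b.png

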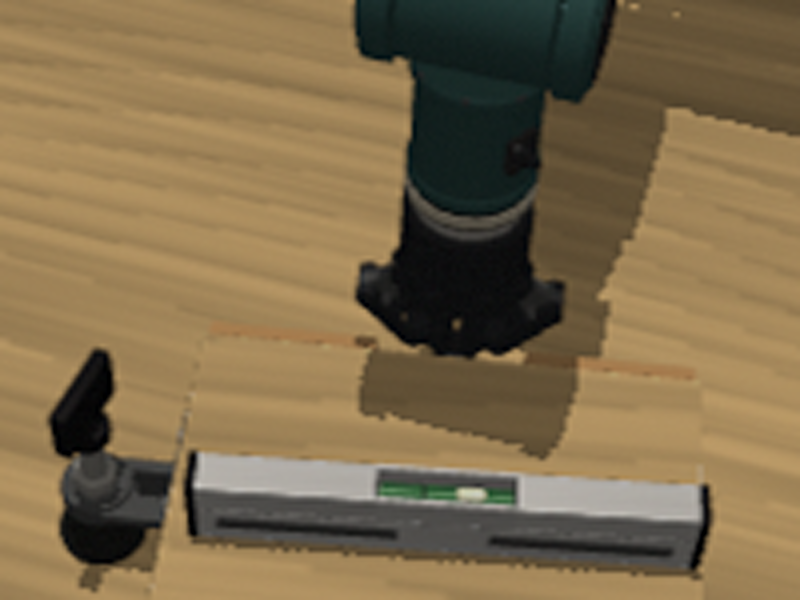

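Emit:
jog_arm(
  deltas=[
    [-1,[-5,0,-1],[0,0.01,0]],
    [-1,[-5,0,0],[0,0,0]],
  ],
)

```text
time_s: 4.1
ee_pos: [0.5204, 0.0654, 0.2275]
tool_rot: [3.14, -0.051, -2.955]
force: [-20.0, -3.5, 15.7]
gripper_width: 0.0
```

```bash
python3 - <<'E'
from h import *
st()
E
```

```text
t 4.1 pos [0.5204 0.0654 0.2275] rpy [ 3.1404 -0.0508 -2.955 ] F [-20.04  -3.46  15.74] M [-0.616  2.995  0.027] w 0.0 q6 -1.737
```

Emit:
jog_arm(
  deltas=[
    [-1,[15,0,0],[0,0.05,0]],
    [-1,[20,0,-10],[0,0,0]],
    [-1,[20,0,-40],[0,0,0]],
    [-1,[0,0,-40],[0,0,0]],
    [-1,[0,0,-30],[0,0,0]],
  ],
)

```text
time_s: 4.6
ee_pos: [0.4763, 0.0571, 0.3504]
tool_rot: [3.138, -0.109, -2.955]
force: [1.0, -0.2, -0.0]
gripper_width: -0.0001
```

```bash
python3 - <<'E'
from h import *
st()
snap('scene','s3');big('s3',200,215,240,280,10,'s3b');snap('top','t3');big('t3',298,150,333,188,20,'t3b');big('s3',240,230,390,300,5,'s3c')
E
```

```text
t 4.6 pos [0.4763 0.0571 0.3504] rpy [ 3.138  -0.1093 -2.9553] F [ 1.04 -0.18 -0.03] M [-0.036 -0.074  0.004] w -0.0001 q6 -1.752
```

View pics/s3b.png

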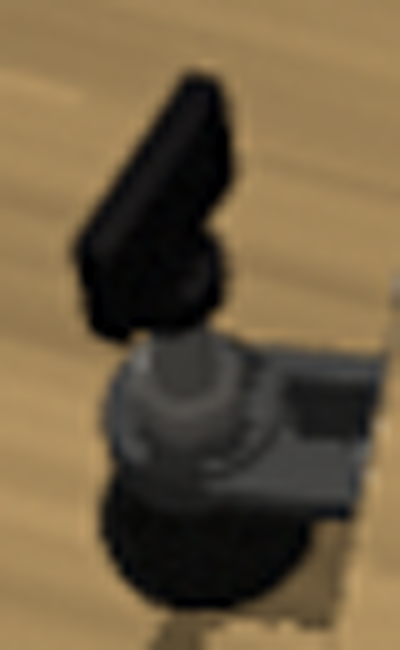

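View pics/t3b.png

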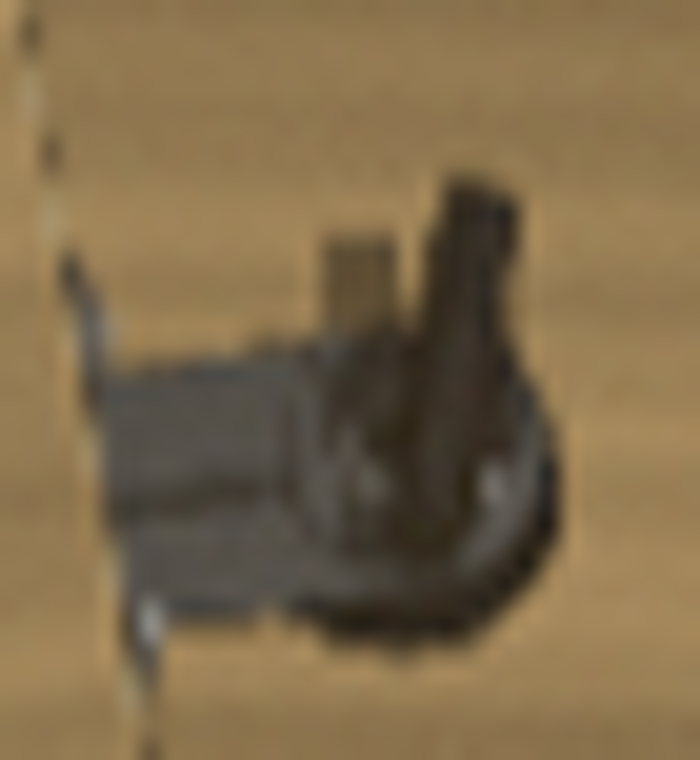

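```bash
python3 - <<'E'
from h import *
big('t3',190,130,340,245,5,'t3d')
E
```

```text
(no output)
```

View pics/t3d.png

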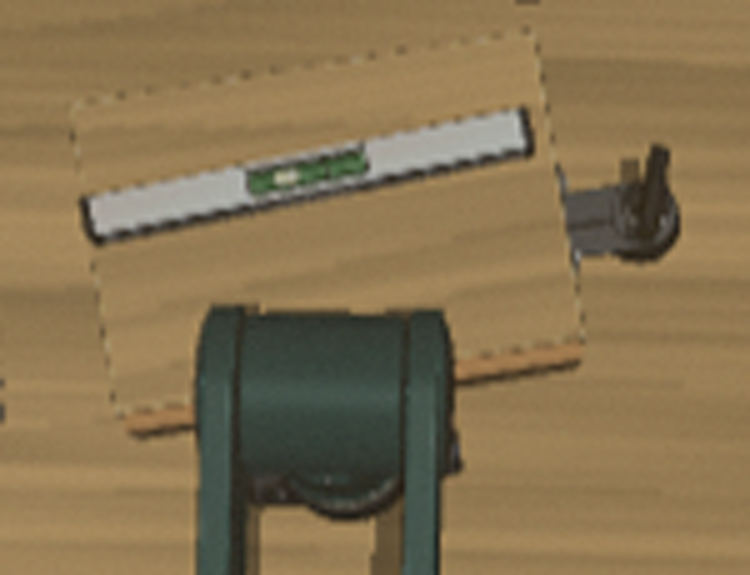

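```bash
python3 - <<'E'
from h import *
s=load('t3'); c=load('s3')
T=lambda a,b,z: at_z(s,298+(a+.5)/20-.5,150+(b+.5)/20-.5,z)[:2].round(4)
S=lambda a,b,z: at_z(c,200+(a+.5)/10-.5,215+(b+.5)/10-.5,z)[:2].round(4)
A,B=T(485,185,.154),T(440,510,.154);print(A,B,(A+B)/2,np.degrees(np.arctan2(*(A-B)[::-1])),np.linalg.norm(A-B))
A,B=S(200,75,.154),S(84,255,.154);print(A,B,(A+B)/2,np.degrees(np.arctan2(*(A-B)[::-1])),np.linalg.norm(A-B))
print('foot', S(205,500,.02), 'screw', S(183,375,.075))
E
```

```text
[ 0.6797 -0.1214] [ 0.629  -0.1156] [ 0.65435 -0.1185 ] -6.526176094347838 0.05103067704822264
[ 0.6266 -0.1186] [ 0.681 -0.124] [ 0.6538 -0.1213] 174.33112202041028 0.054667357719209365
foot [ 0.6571 -0.1177] screw [ 0.657  -0.1181]
```

```bash
python3 - <<'E'
from h import *
to([.655,-.119,.365],[np.pi,0,3.03])
E
```

```text
t 4.7 pos [0.4777 0.0571 0.354 ] rpy [ 3.1398 -0.1002 -2.9553] F [0.63 0.28 0.64] M [0.019 0.025 0.035] w -0.0002 q6 -1.752
turn [-0.013 -0.1    0.298] shift in present axes [-139.8 -205.9  -25.5] in goal axes [-195.8 -155.3  -11. ]
```

Emit:
jog_arm(
  deltas=[
    [-1,[0,0,-5],[0,-0.05,0.1]],
    [-1,[0,0,-5],[0,-0.05,0.1]],
    [-1,[0,0,0],[0,0,0.1]],
    [0,[-28,-22,-1],[0,0,0]],
    [0,[-28,-22,-1],[0,0,0]],
    [0,[-28,-22,-1],[0,0,0]],
    [0,[-28,-22,-1],[0,0,0]],
    [0,[-28,-22,0],[0,0,0]],
    [0,[-28,-22,0],[0,0,0]],
    [0,[-28,-22,0],[0,0,0]],
    [0,[0,0,0],[0,0,0]],
  ],
)

```text
time_s: 5.8
ee_pos: [0.6615, -0.1254, 0.3639]
tool_rot: [-3.139, 0.013, 3.019]
force: [0.6, 0.6, -0.4]
gripper_width: 0.0429
```

```bash
python3 - <<'E'
from h import *
to([.655,-.119,.293],[np.pi,0,3.03])
E
```

```text
t 5.8 pos [ 0.6615 -0.1254  0.3639] rpy [-3.1393  0.013   3.0187] F [ 0.58  0.59 -0.45] M [0.029 0.037 0.075] w 0.0429 q6 -1.719
turn [-0.002  0.013 -0.011] shift in present axes [ 8.2  5.7 70.8] in goal axes [ 7.2  5.6 70.9]
```

Emit:
jog_arm(
  deltas=[
    [0,[7,5.5,0],[0,0.013,-0.011]],
    [0,[0,0,10],[0,0,0]],
    [0,[0,0,0],[0,0,0]],
  ],
)

```text
time_s: 6.1
ee_pos: [0.6543, -0.1178, 0.3504]
tool_rot: [-3.141, -0.005, 3.031]
force: [0.3, -0.1, -0.9]
gripper_width: 0.0427
```

```bash
python3 - <<'E'
from h import *
to([.655,-.119,.293],[np.pi,0,3.03])
snap('scene','s4');big('s4',180,130,280,280,4,'s4b')
E
```

```text
t 6.1 pos [ 0.6543 -0.1178  0.3504] rpy [-3.141  -0.0046  3.0308] F [ 0.29 -0.13 -0.87] M [ 0.026  0.01  -0.015] w 0.0427 q6 -1.723
turn [-0.001 -0.005  0.001] shift in present axes [-1.1 -1.1 57.4] in goal axes [-0.8 -1.1 57.4]
```

View pics/s4b.png

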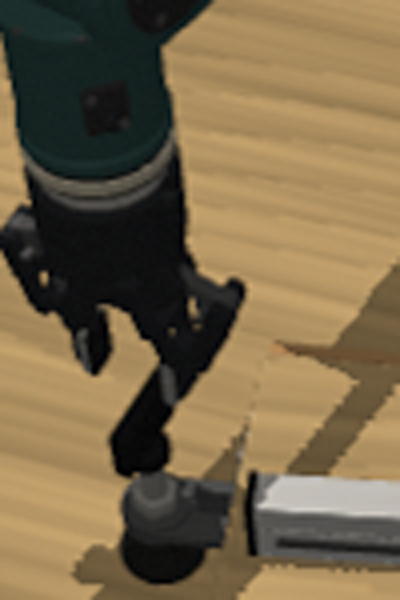

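Emit:
jog_arm(
  deltas=[
    [0,[-1,-1,19],[0,-0.005,0]],
    [0,[0,0,19],[0,0,0]],
    [0,[0,0,17],[0,0,0]],
    [0,[0,0,0],[0,0,0]],
  ],
)

```text
time_s: 6.55
ee_pos: [0.6538, -0.115, 0.2991]
tool_rot: [-3.14, 0.009, 3.036]
force: [-0.6, 0.1, -0.1]
gripper_width: 0.043
```

```bash
python3 - <<'E'
from h import *
to([.655,-.119,.293],[np.pi,0,3.03])
snap('scene','s5');big('s5',180,150,280,300,4,'s5b');big('s5',240,230,390,300,5,'s5c')
E
```

```text
t 6.55 pos [ 0.6538 -0.115   0.2991] rpy [-3.1403  0.009   3.0355] F [-0.58  0.13 -0.13] M [-0.038  0.05   0.004] w 0.043 q6 -1.724
turn [-0.001  0.009  0.006] shift in present axes [-1.6 -3.8  6.1] in goal axes [-1.6 -3.8  6.1]
```

View pics/s5b.png

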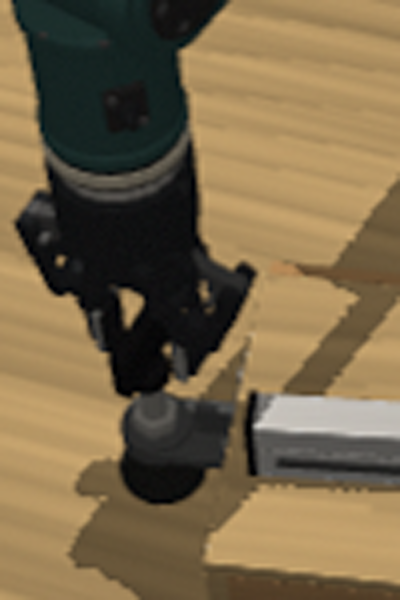

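View pics/s5c.png

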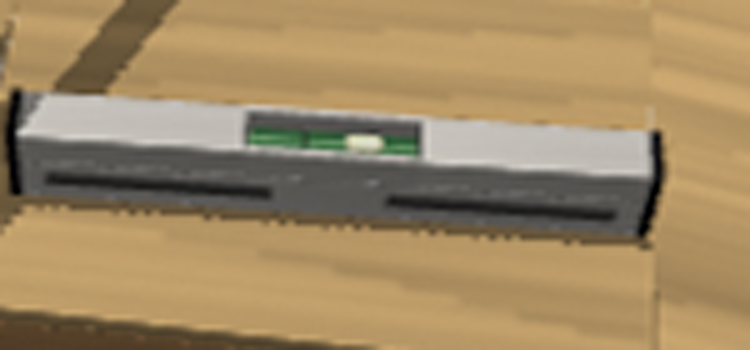

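Emit:
jog_arm(
  deltas=[
    [0,[-1.5,-3.5,5],[0,0.009,0.006]],
    [0,[0,0,2],[0,0,0]],
    [-0.8,[0,0,0],[0,0,0]],
    [-0.8,[0,0,0],[0,0,0]],
    [-0.8,[0,0,0],[0,0,0]],
  ],
  force=50,
)

```text
time_s: 7.1
ee_pos: [0.6558, -0.1199, 0.299]
tool_rot: [-3.135, 0.01, 3.029]
force: [-0.6, -3.2, -2.5]
gripper_width: 0.0114
```

```bash
python3 - <<'E'
from h import *
to([.655,-.119,.293],[np.pi,0,3.03])
E
```

```text
t 7.1 pos [ 0.6558 -0.1199  0.299 ] rpy [-3.135   0.0101  3.0291] F [-0.6  -3.22 -2.51] M [-0.28   0.036  0.054] w 0.0114 q6 -1.723
turn [-0.007  0.01  -0.001] shift in present axes [0.9 0.8 6. ] in goal axes [0.9 0.8 6. ]
```

Emit:
jog_arm(
  deltas=[
    [-0.8,[0,0,0],[0,0,0.14]],
    [-0.8,[0,0,0],[0,0,0.14]],
    [-0.8,[0,0,0],[0,0,0.14]],
    [-0.8,[0,0,0],[0,0,0.14]],
    [-0.8,[0,0,0],[0,0,0.14]],
    [-0.8,[0,0,0],[0,0,0.14]],
  ],
)

```text
time_s: 7.7
ee_pos: [0.6544, -0.1229, 0.2995]
tool_rot: [-3.139, 0.011, 2.154]
force: [-1.4, -1.4, 0.1]
gripper_width: 0.0109
```

```bash
python3 - <<'E'
from h import *
to([.655,-.119,.297],[np.pi,0,1.13])
snap('scene','s6');big('s6',180,150,280,300,4,'s6b');big('s6',240,230,390,300,5,'s6c')
E
```

```text
t 7.7 pos [ 0.6544 -0.1229  0.2995] rpy [-3.1393  0.0111  2.1535] F [-1.36 -1.39  0.06] M [-0.139  0.284  0.104] w 0.0109 q6 -0.851
turn [0.004 0.011 1.024] shift in present axes [2.9 2.7 2.5] in goal axes [ 3.8 -1.1  2.5]
```

View pics/s6b.png

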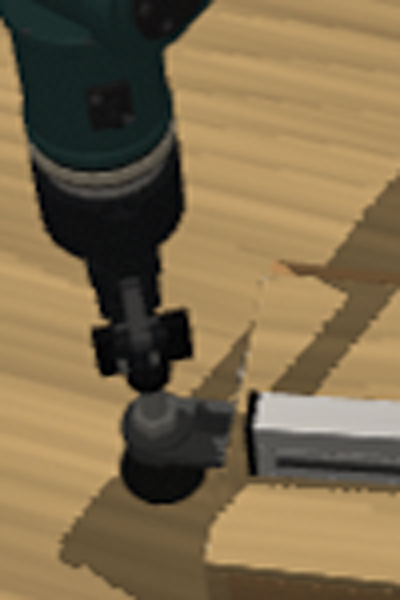

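View pics/s6c.png

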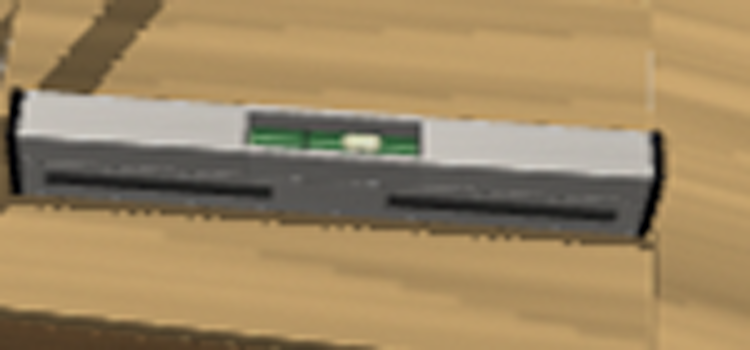

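Emit:
jog_arm(
  deltas=[
    [-0.8,[1,1,0],[0,0,0.14]],
    [-0.8,[1,1,0],[0,0.005,0.14]],
    [-0.8,[0,0,0],[0,0.005,0.14]],
    [-0.8,[0,0,0],[0,0,0.14]],
    [-0.8,[0,0,0],[0,0,0.14]],
    [-0.8,[0,0,0],[0,0,0.14]],
    [-0.8,[0,0,0],[0,0,0]],
    [-0.8,[0,0,0],[0,0,0]],
    [-0.8,[0,0,0],[0,0,0]],
    [-0.8,[0,0,0],[0,0,0]],
    [-0.8,[0,0,0],[0,0,0]],
    [-0.8,[0,0,0],[0,0,0]],
    [-0.8,[0,0,0],[0,0,0]],
    [-0.8,[0,0,0],[0,0,0]],
    [-0.8,[0,0,0],[0,0,0]],
    [-0.8,[0,0,0],[0,0,0]],
    [-0.8,[0,0,0],[0,0,0]],
    [-0.8,[0,0,0],[0,0,0]],
  ],
)

```text
time_s: 9.55
ee_pos: [0.6524, -0.1239, 0.3001]
tool_rot: [-3.135, 0.009, 1.303]
force: [-1.3, -2.0, -0.4]
gripper_width: 0.0111
```

```bash
python3 - <<'E'
from h import *
to([.655,-.119,.297],[np.pi,0,1.13])
snap('scene','s7');big('s7',275,245,340,275,12,'s7c');snap('top','t7');big('t7',190,130,340,245,5,'t7d');big('t7',230,150,280,180,15,'t7c')
E
```

```text
t 9.55 pos [ 0.6524 -0.1239  0.3001] rpy [-3.1348  0.0092  1.3028] F [-1.33 -1.96 -0.38] M [-0.162  0.071 -0.073] w 0.0111 q6 -0.003
turn [-0.006  0.01   0.173] shift in present axes [5.4 1.3 3. ] in goal axes [5.5 0.3 3.1]
```

View pics/s7c.png

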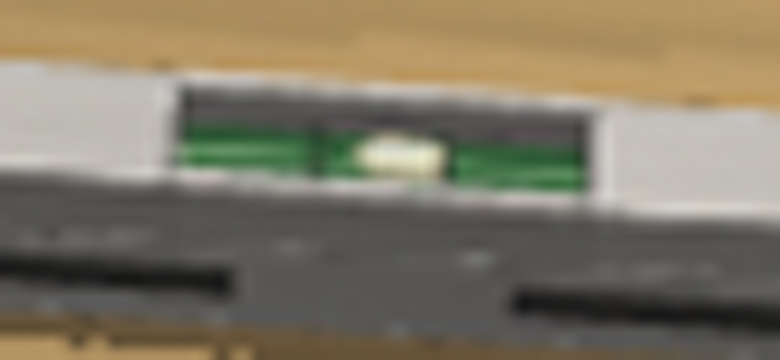

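View pics/t7c.png

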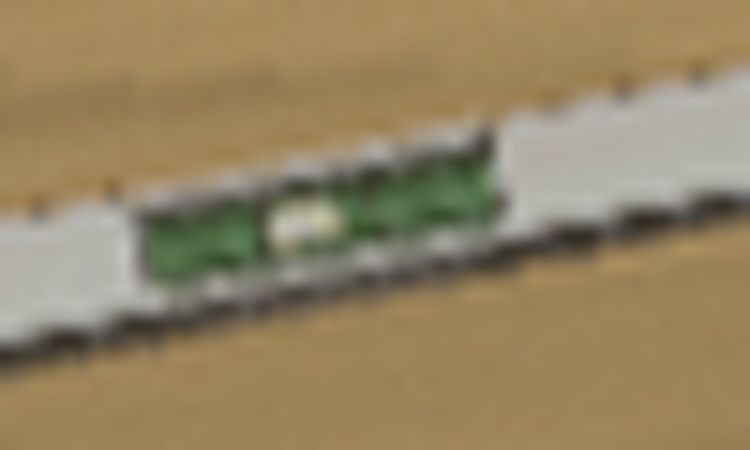

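View pics/t7d.png

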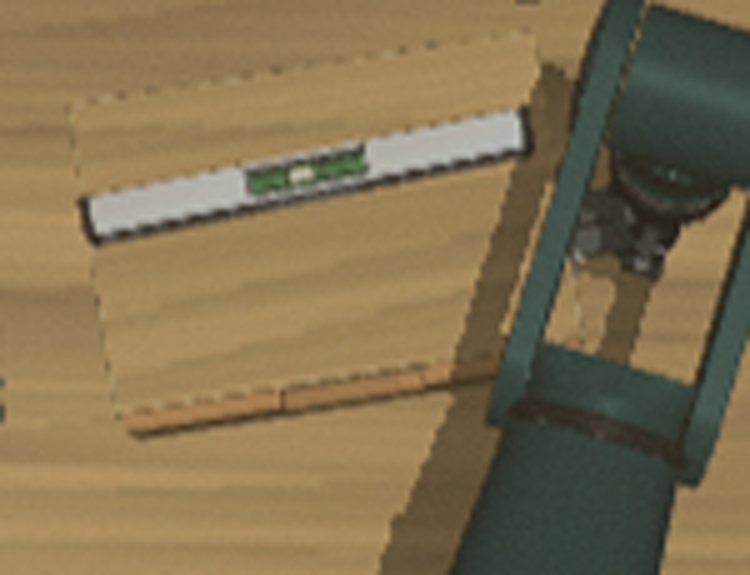

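Emit:
jog_arm(
  deltas=[
    [-0.8,[1,0,0],[0,0,0.145]],
    [-0.8,[1,0,0],[0,0,0.145]],
    [-0.8,[0,0,0],[0,0,0.145]],
    [-0.8,[0,0,0],[0,0,0]],
    [-0.8,[0,0,0],[0,0,0]],
    [-0.8,[0,0,0],[0,0,0]],
    [-0.8,[0,0,0],[0,0,0]],
    [-0.8,[0,0,0],[0,0,0]],
    [-0.8,[0,0,0],[0,0,0]],
    [-0.8,[0,0,0],[0,0,0]],
    [-0.8,[0,0,0],[0,0,0]],
    [-0.8,[0,0,0],[0,0,0]],
    [-0.8,[0,0,0],[0,0,0]],
    [-0.8,[0,0,0],[0,0,0]],
    [-0.8,[0,0,0],[0,0,0]],
    [-0.8,[0,0,0],[0,0,0]],
    [-0.8,[0,0,0],[0,0,0]],
  ],
)

```text
time_s: 11.35
ee_pos: [0.6515, -0.1226, 0.3003]
tool_rot: [-3.135, 0.016, 0.862]
force: [-2.0, -0.7, -1.1]
gripper_width: 0.0112
```

```bash
python3 - <<'E'
from h import *
to([.655,-.119,.297],[np.pi,0,1.13])
snap('scene','s8');big('s8',275,245,340,275,12,'s8c')
E
```

```text
t 11.35 pos [ 0.6515 -0.1226  0.3003] rpy [-3.135   0.0162  0.862 ] F [-2.04 -0.72 -1.1 ] M [-0.122  0.023 -0.032] w 0.0112 q6 0.44
turn [-0.009  0.015 -0.268] shift in present axes [5.1 0.4 3.3] in goal axes [4.7 1.6 3.3]
```

View pics/s8c.png

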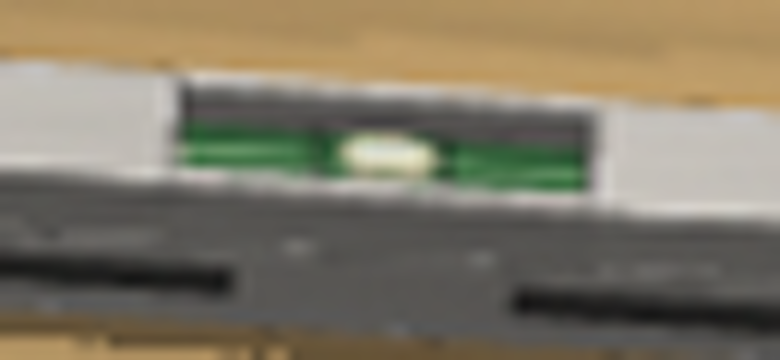

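Emit:
jog_arm(
  deltas=[
    [0,[0,0,0],[0,0,0]],
    [0,[0,0,0],[0,0,0]],
    [0,[0,0,-20],[0,0,0]],
    [0,[0,0,-30],[0,0,0]],
    [-1,[0,0,-30],[0,0,0]],
    [-1,[0,0,-10],[0,0,0]],
  ],
)

```text
time_s: 12.0
ee_pos: [0.6537, -0.1208, 0.3903]
tool_rot: [-3.131, 0.015, 0.864]
force: [-0.8, -0.3, 0.8]
gripper_width: 0.0146
```

```bash
python3 - <<'E'
from h import *
to([.637,.178,.375],[np.pi,0,.228])
snap('scene','s9');big('s9',275,245,340,275,12,'s9c')
big('s9',195,185,395,335,4,'s9b')
E
```

```text
t 12.0 pos [ 0.6537 -0.1208  0.3903] rpy [-3.1315  0.0146  0.864 ] F [-0.84 -0.32  0.84] M [-0.02  -0.018  0.057] w 0.0146 q6 0.44
turn [-0.005  0.017  0.636] shift in present axes [ 216.6 -206.6   14.3] in goal axes [  51.3 -294.8   15.3]
```

View pics/s9c.png

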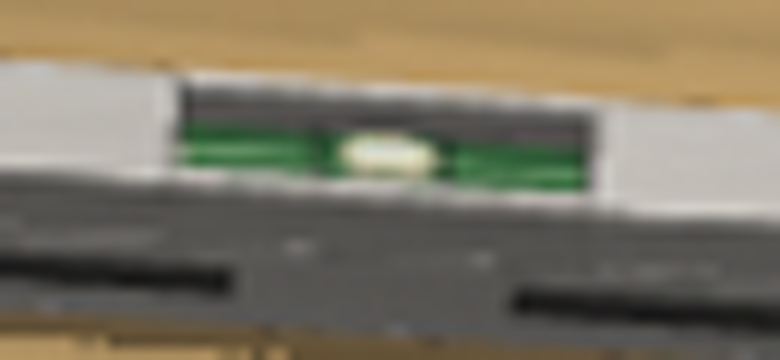

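View pics/s9b.png

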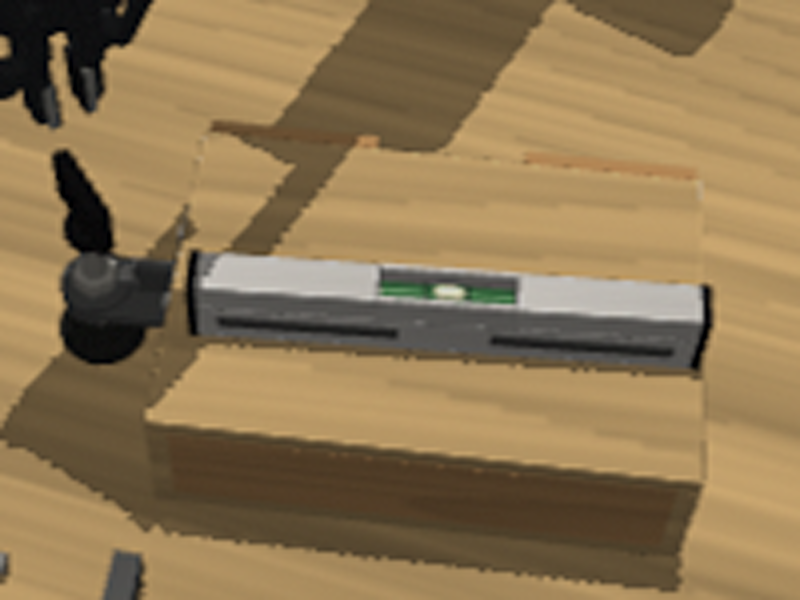

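Emit:
jog_arm(
  deltas=[
    [-1,[0,0,0],[0,0,0.14]],
    [-1,[0,0,0],[0,0,0.14]],
    [-1,[0,0,0],[0,0,0.14]],
    [-1,[0,0,0],[0,0.01,0.14]],
    [-1,[0,0,0],[0,0,0.076]],
    [-1,[7,-42,0],[0,0,0]],
    [-1,[7,-42,0],[0,0,0]],
    [-1,[7,-42,0],[0,0,0]],
    [-1,[7,-42,0],[0,0,0]],
    [-1,[7,-42,0],[0,0,0]],
    [-1,[7,-42,0],[0,0,0]],
    [-1,[7,-42,0],[0,0,0]],
    [-1,[0,0,0],[0,0,0]],
    [-1,[0,0,0],[0,0,0]],
  ],
)

```text
time_s: 13.45
ee_pos: [0.6429, 0.1875, 0.367]
tool_rot: [-3.134, 0.03, 0.199]
force: [-0.5, 0.1, -0.0]
gripper_width: 0.0001
```

```bash
python3 - <<'E'
from h import *
to([.637,.178,.345],[np.pi,0,.228])
E
```

```text
t 13.45 pos [0.6429 0.1875 0.367 ] rpy [-3.134   0.0303  0.1985] F [-0.48  0.13 -0.05] M [ 0.012 -0.001 -0.01 ] w 0.0001 q6 1.571
turn [-0.008  0.03  -0.03 ] shift in present axes [-6.9  8.3 22.1] in goal axes [-7.9  7.9 22. ]
```

Emit:
jog_arm(
  deltas=[
    [-1,[-7.5,8,0],[-0.008,0.03,-0.03]],
    [-1,[0,0,10],[0,0,0]],
    [-1,[0,0,0],[0,0,0]],
  ],
)

```text
time_s: 13.75
ee_pos: [0.6371, 0.1761, 0.3529]
tool_rot: [3.141, 0.004, 0.227]
force: [0.1, -0.5, 0.2]
gripper_width: -0.0001
```

```bash
python3 - <<'E'
from h import *
to([.637,.178,.345],[np.pi,0,.228])
snap('scene','s10');big('s10',235,150,395,285,5,'s10b')
snap('top','t10');big('t10',190,130,340,245,5,'t10b')
E
```

```text
t 13.75 pos [0.6371 0.1761 0.3529] rpy [3.1415 0.0043 0.2267] F [ 0.1  -0.55  0.23] M [ 0.001 -0.057 -0.003] w -0.0001 q6 1.528
turn [ 0.     0.004 -0.001] shift in present axes [ 0.3 -1.9  7.9] in goal axes [ 0.3 -1.9  7.9]
```

View pics/s10b.png

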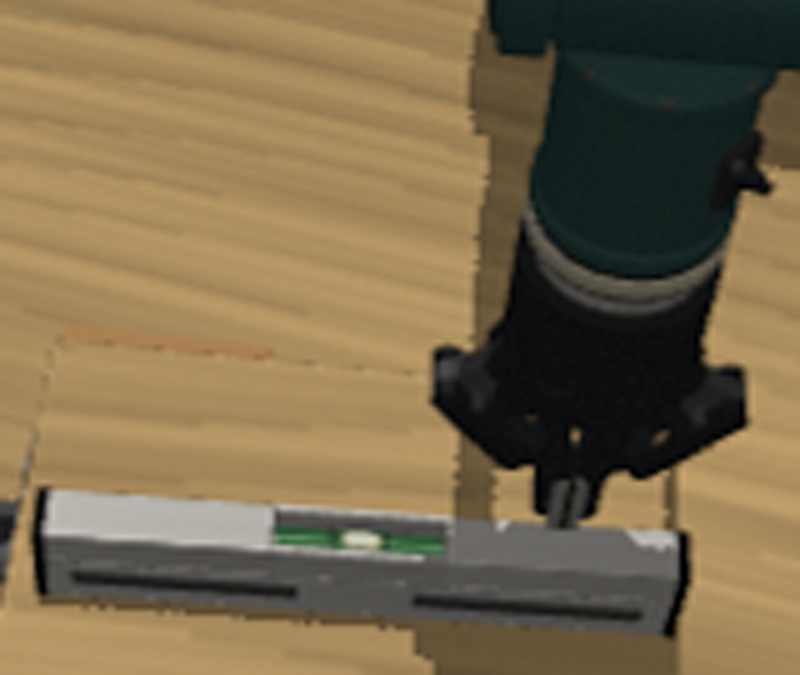

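View pics/t10b.png

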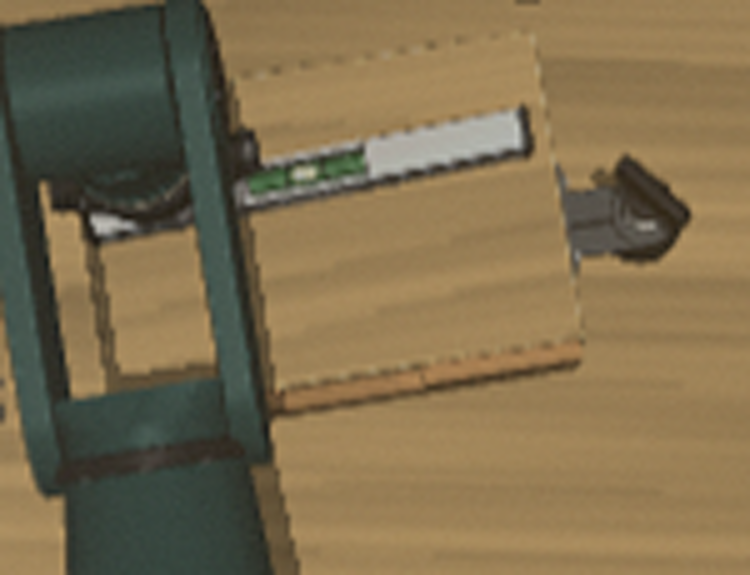

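```bash
python3 - <<'E'
from h import *
c=load('s10');s=load('t10')
S=lambda a,b,z: at_z(c,235+(a+.5)/5-.5,150+(b+.5)/5-.5,z)[:2].round(4)
T=lambda a,b,z: at_z(s,190+(a+.5)/5-.5,130+(b+.5)/5-.5,z)[:2].round(4)
print([S(*p,.156) for p in((50,490),(45,537),(680,535),(675,577))])
print([T(*p,.156) for p in((525,107),(530,150),(365,150),(372,183))])
# project tip
def proj(c,p):
    q=c['rotation'].T@(np.array(p)-c['eye']); f=210/np.tan(np.radians(float(c['fov_y']))/2)
    return c['cx']+f*q[0]/-q[2], c['cy']-f*q[1]/-q[2]
u,v=proj(c,(.637,.176,.180)); print((u-235)*5,(v-150)*5)
u,v=proj(c,(.637,.178,.156)); print((u-235)*5,(v-150)*5)
d=np.array([0,0])
E
```

```text
[array([ 0.6762, -0.0395]), array([ 0.6997, -0.0331]), array([0.6146, 0.2267]), array([0.6363, 0.2285])]
[array([ 0.7014, -0.0369]), array([ 0.6746, -0.0406]), array([0.6719, 0.0612]), array([0.6515, 0.0563])]
558.5959983255916 513.0981524186273
556.1847427563348 545.4510598438344
```

Emit:
jog_arm(
  deltas=[
    [-1,[0,0,8],[0,0,0]],
    [-1,[0,0,6],[0,0,0]],
    [-1,[0,0,0],[0,0,0]],
    [-1,[0,0,2],[0,0,0]],
  ],
)

```text
time_s: 14.25
ee_pos: [0.6384, 0.1753, 0.3382]
tool_rot: [3.141, -0.0, 0.225]
force: [0.1, -0.3, -1.2]
gripper_width: -0.0004
```

```bash
python3 - <<'E'
from h import *
to([.637,.176,.329],[np.pi,0,.228])
E
```

```text
t 14.25 pos [0.6384 0.1753 0.3382] rpy [ 3.1415e+00 -1.0000e-04  2.2470e-01] F [ 0.12 -0.25 -1.18] M [-0.028 -0.009  0.011] w -0.0004 q6 1.529
turn [ 0.    -0.    -0.003] shift in present axes [-1.2 -1.   9.2] in goal axes [-1.2 -1.   9.2]
```

Emit:
jog_arm(
  deltas=[
    [-1,[-1,-0.5,3],[0,0,0]],
    [-1,[0,0,2],[0,0,0]],
    [-1,[0,0,1.5],[0,0,0]],
    [-1,[0,0,1],[0,0,0]],
  ],
)

```text
time_s: 14.65
ee_pos: [0.6372, 0.1759, 0.33]
tool_rot: [-3.142, -0.0, 0.225]
force: [-0.5, 0.2, -0.3]
gripper_width: -0.0003
```

```bash
python3 - <<'E'
from h import *
to([.637,.176,.329],[np.pi,0,.228])
E
```

```text
t 14.65 pos [0.6372 0.1759 0.33  ] rpy [-3.1416 -0.      0.225 ] F [-0.46  0.19 -0.3 ] M [-0.021  0.    -0.038] w -0.0003 q6 1.529
turn [-0.    -0.    -0.003] shift in present axes [-0.2 -0.1  1. ] in goal axes [-0.2 -0.1  1. ]
```

Emit:
jog_arm(
  deltas=[
    [-1,[0,0,1],[0,0,0]],
    [-1,[0,0,1],[0,0,0]],
  ],
)

```text
time_s: 14.85
ee_pos: [0.6371, 0.1759, 0.3295]
tool_rot: [3.141, -0.001, 0.225]
force: [-1.4, -0.3, 5.9]
gripper_width: 0.0001
```

```bash
python3 - <<'E'
from h import *
to([.637,.176,.329],[np.pi,0,.228])
E
```

```text
t 14.85 pos [0.6371 0.1759 0.3295] rpy [ 3.1414e+00 -1.5000e-03  2.2510e-01] F [-1.36 -0.27  5.91] M [-0.083  0.365  0.02 ] w 0.0001 q6 1.529
turn [ 0.    -0.001 -0.003] shift in present axes [-0.1 -0.1  0.5] in goal axes [-0.1 -0.1  0.5]
```

Emit:
jog_arm(
  deltas=[
    [-1,[0,0,1.5],[0,0,0]],
    [-1,[0,0,2],[0,0,0]],
  ],
)

```text
time_s: 15.05
ee_pos: [0.6368, 0.1759, 0.3295]
tool_rot: [3.141, -0.004, 0.225]
force: [-2.8, 0.1, 7.7]
gripper_width: -0.0
```

```bash
python3 - <<'E'
from h import *
st()
snap('scene','s11');big('s11',275,245,340,275,12,'s11c');big('s11',235,150,395,285,5,'s11b');st()
E
```

```text
t 15.05 pos [0.6368 0.1759 0.3295] rpy [ 3.1412 -0.0042  0.2252] F [-2.75  0.09  7.72] M [-0.146  0.63  -0.003] w -0.0 q6 1.529
t 15.1 pos [0.6368 0.1759 0.3295] rpy [ 3.1412 -0.0042  0.2251] F [-2.41 -0.9   5.27] M [-0.104  0.519 -0.02 ] w 0.0005 q6 1.529
```

View pics/s11c.png

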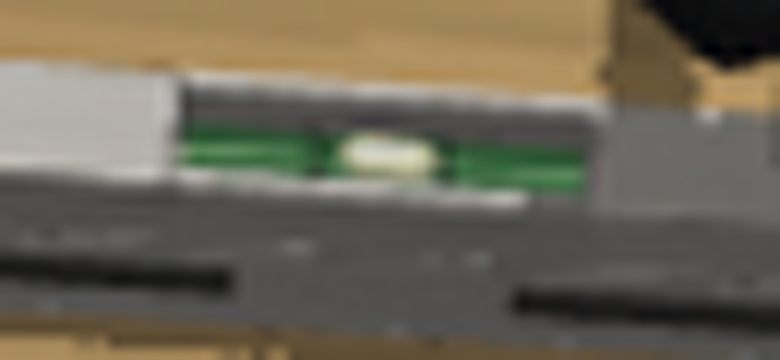

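View pics/s11b.png

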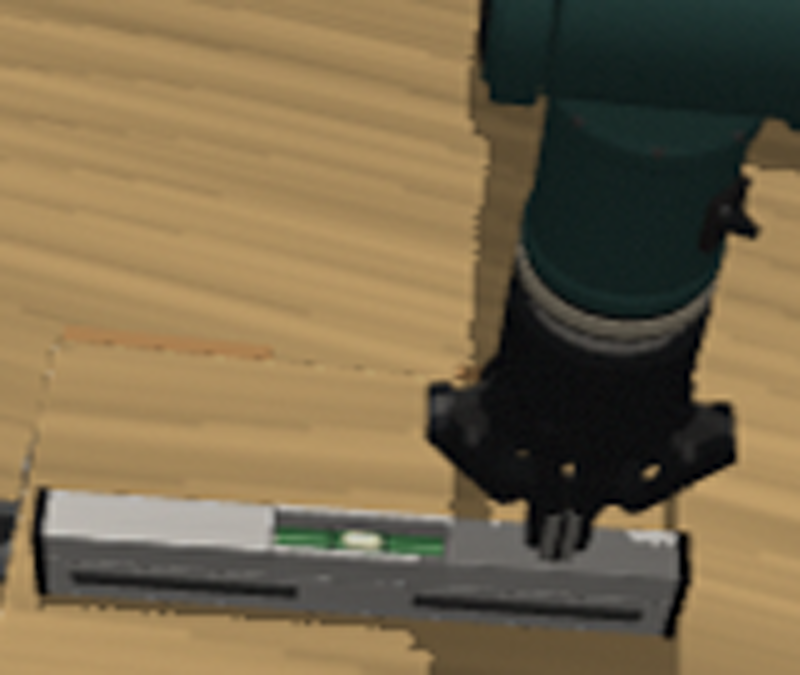

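Emit:
jog_arm(
  deltas=[
    [-1,[-0.5,0,3],[0,-0.003,0]],
    [-1,[-0.5,0,3.5],[0,0,0]],
  ],
)

```text
time_s: 15.3
ee_pos: [0.6359, 0.1758, 0.3295]
tool_rot: [3.141, -0.009, 0.225]
force: [-3.9, -0.4, 11.1]
gripper_width: -0.0001
```

```bash
python3 - <<'E'
from h import *
st()
E
```

```text
t 15.3 pos [0.6359 0.1758 0.3295] rpy [ 3.1408 -0.009   0.2252] F [-3.93 -0.44 11.05] M [-0.166  0.755  0.015] w -0.0001 q6 1.529
```

```bash
python3 - <<'E'
from h import *
for i in range(50):
    s=eyes.snapshot('scene')
    if i%12==0: st()
snap('scene','s12');big('s12',275,245,340,275,12,'s12c');snap('top','t12');big('t12',190,130,340,245,5,'t12b');cv2.imwrite('pics/s12f.png',cv2.imread('pics/s12.png'));st()
E
```

```text
t 15.35 pos [0.6358 0.1758 0.3295] rpy [ 3.1408 -0.0092  0.2253] F [-3.31 -0.73  9.96] M [-0.124  0.588  0.004] w -0.0001 q6 1.529
t 15.95 pos [0.6358 0.1757 0.3295] rpy [ 3.1408 -0.009   0.2252] F [-3.36 -0.81 10.29] M [-0.117  0.607 -0.003] w -0.0001 q6 1.529
t 16.55 pos [0.6358 0.1757 0.3295] rpy [ 3.1408 -0.009   0.2252] F [-4.09 -0.71 10.5 ] M [-0.153  0.564  0.025] w 0.0001 q6 1.529
t 17.15 pos [0.6358 0.1757 0.3295] rpy [ 3.1408 -0.009   0.2252] F [-3.39  0.17 10.38] M [-0.151  0.636  0.022] w -0.0005 q6 1.529
t 17.75 pos [0.6358 0.1758 0.3295] rpy [ 3.1408 -0.0089  0.2252] F [-3.02 -0.94  9.97] M [-0.172  0.606  0.018] w 0.0001 q6 1.529
t 17.9 pos [0.6358 0.1758 0.3295] rpy [ 3.1408 -0.009   0.2252] F [-2.9  -0.49  9.52] M [-0.136  0.584 -0.002] w -0.0001 q6 1.529
```

View pics/s12c.png

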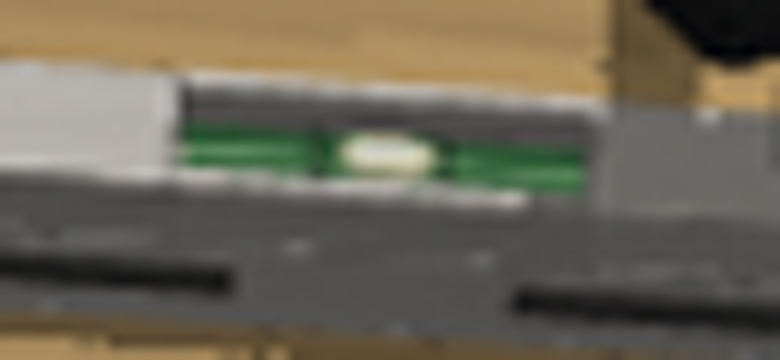

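View pics/t12b.png

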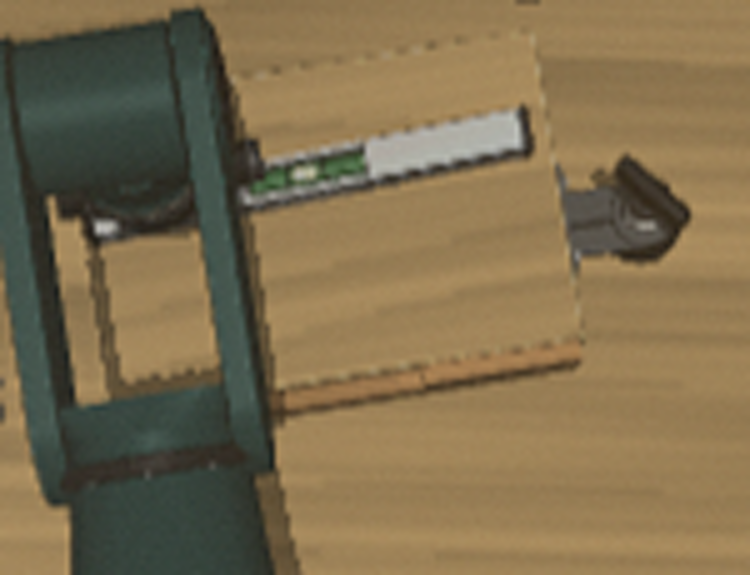

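View pics/s12f.png

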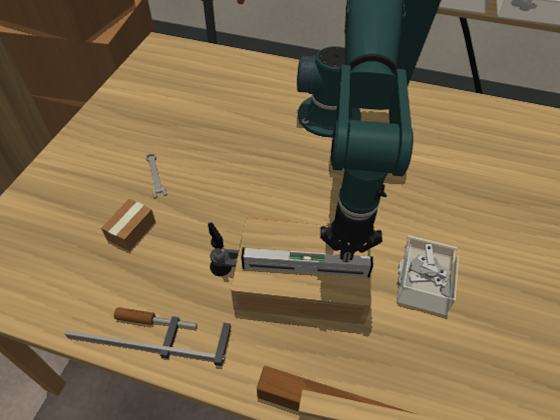

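```bash
python3 - <<'E'
from h import *
print(ticket.job_done())
E
```

```text
the job is handed in; nothing more can be done
None
```

The job is handed in at about 18 s of the 67 s allowed. The drawer is shut, the bubble is between the lines, and the arm is still pressing the level down.

- **Drawer:** I pushed it with closed fingers at the middle of its front until it stopped moving. The fingertips held still under about 20 N. In the top view the front sits evenly against the cabinet.
- **Wing knob:** I turned it about 2.17 rad clockwise in one grip, waited for the bubble to settle, then let go of the knob.
- **Pressing:** The closed fingertips press the left half of the level, about 85 mm from its middle, with about 10 N. There is also about 3 N sideways along the cabinet's depth. The force and pose stayed steady over the last 2.5 s.
- **Bubble:** In the last close-up it stands between the lines, about 0.5 mm left of centre.
- **Level:** It lies about 2.5° off the cabinet's axis by my measurement. I saw no change from where it stood at the start, and I did not straighten it.
- **Other things on the bench:** By eye, the parts bin, carton and spanner look unmoved in the last picture.

No check failed. The tool did ride up about 12 mm during the first part of the drawer push, and I lowered it before finishing the push.

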